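# Let the glue stick out of its dispenser

## Robot

A 6-joint arm with a two-finger parallel gripper is mounted at the origin on a cart in front of the work surface, level with it; the furniture and walls round the work are solid. World frame = base frame: x ahead of the robot, y to its left, z up, the work surface at z = 0. Lengths are in mm, angles in degrees, forces in N, time in s.
With the tool pointing down it reaches from about 350 to 850 mm from the base axis. Payload 8.1 kg.
Tool frame: the origin (TCP) lies on the mounting face of the last link; the fingertips stand 173 mm ahead of it and the grasp point (between the pads) lies 155 mm ahead of it; z points along the fingers, y is the direction in which the jaws open and shut (so a half turn about z gives the same grasp; the last joint's range is limited). The gripper opens to 85 mm and grips with 20 to 120 N. Pads are 22 mm wide; open, the fingers measure 114 mm over their backs; the gripper's body (76 mm by 85 mm) begins 54 mm behind the grasp point. The pads swing forward as they close: fully open they stand 13 mm farther back than shut.
Start: joints at [-72.273, 7.471, 85.268, -0, 87.261, -4.893], TCP at [230.794, -553.842, 404.692] pointing down, gripper open.
Joint ranges: [-169.43, 169.43], [-51.17, 129.36], [1.28, 143.12], [-76.62, 256.62], [0, 156.53], [-152.29, 152.29]. Speed limits (degrees/s): [136.94, 136.94, 159.86, 180, 180, 180].

## Interface

Orientations are given as [roll, pitch, yaw] about the fixed x, y, z axes, in that order (R = Rz(yaw) Ry(pitch) Rx(roll)).
In Python, from bench import * gives the robot as it stands.
- The arm moves only by the tool arm_command, never from a script. Its argument "plan" is a list of rows, each an object of numbers: "jaw": the closure, from 0 (fully open) to 1 (shut); "dx", "dy", "dz": the shift along the tool's x, y, z in mm; "wx", "wy", "wz": the turn, a rotation vector about the tool's x, y, z in rad. A call has 1 to 12 rows; each row is the pose to reach, as a shift and turn from the pose commanded when the call began, along the tool's axes at that moment; what a row does not reach only later rows make up. A row lasts 1/10 s, in which the tool goes at most 50 mm and 8.59 degrees, less where a joint would pass 70% of its speed; a pose out of reach is approached as far as the arm can. A call with a gripper value outside its range is refused whole. The fingers move at their own pace and stop on an object; "squeeze" is the grip in N (left out, the last holds). Time passes only in rows, so rows that repeat a pose let the fingers close. It gives the time, the measured TCP pose, the force and the opening at its end, in the units of the state.
- sense(): the state, without advancing time (a new reading comes with each control period).
- snapshot(name): name is "side" or "top" or "wrist"; returns a dict with "pixels" (420x560x3 uint8, red, green, blue), "fx", "fy", "cx", "cy" (pixels), "extrinsics" (4x4, takes a point from camera to world coordinates). Camera axes: x right, y up, looking along -z (the intrinsics and any distortion apply to the point x, -y, -z); pixel columns grow to the right and rows downward; lengths in mm; the calibration is good to about 2 mm. A picture is of the moment at which its call begins. There is no depth.
- hand_in(): hands the job in, once; it reports no verdict.
Trained networks look in the newest picture that a camera, given by its name, has taken for a name from the list of things; names that differ only in an ending like _2 or _b are one class to them, and where a whole thing is asked for, a point or a joint stands for the part that bears it (a point fixed in the world has none). Each returns a list of dicts, best first, with "score" (0 to 1); they miss things now and then, are a little off and sometimes report something else, mostly with a low value. They report only what shows in the picture. A call takes as long as a camera call. They do not tell look-alikes from the thing itself.
- recognise(camera, target): "box" ([left, top, width, height] in pixels, round what is visible of it).
- pinpoint(camera, target): "pixel" ([column, row] in pixels: a listed point, or the origin of a listed thing).
The state is a dict: "time": time; "joint_pos": joint angles; "qd": joint speeds; "joint_efforts": joint torques, N m; "tool_pos": TCP position; "tcp_rot": TCP orientation; "ft_force": force on the tool from outside, world axes, zero at the start; "wrist_torque": the same for the moment, N m; "finger_gap": finger opening in mm.
Only numpy, scipy, OpenCV 4.12 (cv2) and the standard library are available. Lean on these libraries where they do the work, as an engineer would, in place of code of your own. Each camera call takes 0.05 s, during which the arm holds its last target.

## Task

Two small grey dispensers with orange rocking levers stand on the worktop. At the one that holds the glue stick (white, with a yellow and red band), press its front paddle all the way down so that the clear gate behind it lifts, keep it down until the glue stick has rolled into the catch tray, then let the lever come back so that the gate is shut again. Only press the paddle: do not touch or lift the glue stick, do not work the other dispenser with the correction bottle, and leave the things standing around where they are.

Things in the scene. Friction and masses are not known exactly. Their poses are not given: they have to be found in the camera images.
- dispenser_a: fixed grey sloping dispenser, 120 x 108 mm, 96 mm high over the paddle; origin on the worktop under its middle, x to its high back (away from the robot, +-0.3 rad), z up. Chute 100 mm wide, sloping down to -x at 0.244 rad; a clear gate keeps the load in the upper part, below it a short catch tray with a front lip. This one holds the glue stick. The two dispensers look alike and may change places
- dispenser_b: fixed grey sloping dispenser, 120 x 108 mm, 96 mm high over the paddle; origin on the worktop under its middle, x to its high back (away from the robot, +-0.3 rad), z up. Chute 100 mm wide, sloping down to -x at 0.244 rad; a clear gate keeps the load in the upper part, below it a short catch tray with a front lip. Holds the correction bottle
- lever_a (a joint): orange rocking lever of dispenser_a (glue stick): rad, 0 = gate shut (rest), grows as the front paddle goes down, stop at 0.6; the load passes above about 0.5. Pivot pin across the dispenser at x = -0.015, z = 0.072 in its frame, gate behind it, paddle 58 mm in front. Spring return: 4 N at the paddle at rest, 6 N at the stop
- lever_b (a joint): orange rocking lever of dispenser_b (correction bottle); leave it alone: rad, 0 = gate shut (rest), grows as the front paddle goes down, stop at 0.6; the load passes above about 0.5. Pivot pin across the dispenser at x = -0.015, z = 0.072 in its frame, gate behind it, paddle 58 mm in front. Spring return: 4 N at the paddle at rest, 6 N at the stop
- paddle_a (a point): middle of the top face of the paddle (front end of lever a): 36 mm front to back, 46 mm across, 6 mm thick, orange with three dark ribs. At rest 93 mm above the worktop with its front edge tipped up 0.3 rad; at the stop it is 34 mm lower, within 3 mm straight below, with its front edge tipped down 0.3 rad
- paddle_b (a point): middle of the top face of the paddle (front end of lever b): 36 mm front to back, 46 mm across, 6 mm thick, orange with three dark ribs. At rest 93 mm above the worktop with its front edge tipped up 0.3 rad; at the stop it is 34 mm lower, within 3 mm straight below, with its front edge tipped down 0.3 rad
- glue_mid (a point): middle of the glue stick, a cylinder 27 mm in diameter and 96 mm long, white with a yellow and red band, lying across the chute behind the gate at the start (x about 0.036 in the frame of dispenser_a); at rest in the tray it is at x about -0.01, z about 0.041 in that frame. It rolls down in under a second once the gate is up
- bottle_mid (a point): middle of the correction bottle, 31 mm in diameter, 74 mm long, white with a blue band, lying across the chute of dispenser_b behind its gate; stays there
- battery_9v: loose block battery standing between the dispensers, 28 x 31 x 47 mm, black and orange; origin under its middle; bystander
- eraser: loose blue and white eraser, 34 x 46 x 12 mm, lying on the worktop; origin under its middle; bystander
- ink_box: loose standing white and pink carton, 94 x 68 x 110 mm, at the back right; origin under its middle; bystander
- glue_stick: the glue stick of glue_mid; origin at the middle of one end face
- bottle: the correction bottle of bottle_mid; origin at the middle of its bottom
There are look-alikes about, which are no part of the job. Leave any pink look-alike of the bottle alone.

How it is judged (in metres and radians):
On the way, in this order (a step that is already met when the one before it is completed fails the run):
1. the glue stick's gate is lifted by its lever (value of joint lever_a above 0.48 rad).
2. the glue stick lies in the catch tray while the paddle is still held down (x of glue_mid in the frame of dispenser_a between -0.025 and 0.005 m and z of glue_mid in the frame of dispenser_a between 0.03 and 0.053 m and y of glue_mid in the frame of dispenser_a between -0.012 and 0.012 m and value of joint lever_a above 0.3 rad), for 0.1 s.
At the end, for the whole second after the job is handed in: the glue stick rests in the catch tray of its own dispenser (lying across the tray between gate and lip), its gate and the other gate are shut (levers below 0.06 rad), the correction bottle is still behind its gate, and battery, eraser and carton are within 30 mm of where they stood (x of glue_mid in the frame of dispenser_a between -0.025 and 0.005 m and z of glue_mid in the frame of dispenser_a between 0.03 and 0.053 m and y of glue_mid in the frame of dispenser_a between -0.012 and 0.012 m and linear speed of glue_stick below 0.02 m/s and value of joint each of lever_a, lever_b below 0.06 rad and x of bottle_mid in the frame of dispenser_b above 0.03 m and distance of each of battery_9v, eraser, ink_box from where it was at the start of the episode below 0.03 m); the robot touches nothing.
It fails at once if the fingers touch the glue stick (contact force between the fingers and glue_stick above 0.5 N).
It fails at once if the glue stick is lifted out of the chute (z of glue_mid in the frame of dispenser_a above 0.09 m).
It fails at once if the other dispenser's lever is worked (value of joint lever_b above 0.2 rad).
It fails at once if the correction bottle is touched (contact force between the fingers and bottle above 0.5 N).
It fails at once if a bystander is displaced or lifted (distance of any of battery_9v, eraser, ink_box from where it was at the start of the episode above 0.03 m).
It also fails if it takes over 32 s, if anything falls off the work surface, if the arm or the gripper's body presses on something with over 40 N, if the wrist force passes 120 N, or if a joint passes its speed limit or range.

## Working session

There is one attempt and no reset: what is moved stays moved. The work goes in short steps, Python scripts to look and compute and a tool call to move; the robot and the scene stay as the last step left them, time stands still between calls to the robot, and variables do not carry over. Pictures are saved under pics/ and viewed, and the job is handed in when it is done.

Besides the shell and the picture viewer there is one more tool, called after "Request:" as name([rows], argument=value, ...), one row to a line, values as JSON. arm_command: Moves the arm, as the interface text tells. Its arguments: {"type":"object","properties":{"plan":{"type":"array"},"squeeze":{"type":"number"}},"required":["plan"]}

```bash
mkdir -p pics; ls; python3 - <<'E'
from bench import *
import cv2
s=sense();print(s['time'],s['tool_pos'],s['tcp_rot'],s['finger_gap'])
for c in ['side','top']:
    d=snapshot(c);cv2.imwrite(f'pics/{c}0.png',d['pixels'][:,:,::-1])
    print(c,d['fx'],d['fy'],d['cx'],d['cy'],d['extrinsics'],[k for k in d])
    for t in ['paddle_a','dispenser_a','glue_mid','bottle_mid','battery_9v']:
        print(t,[(np.round(q['pixel']).tolist() if 0 else [round(x) for x in q['pixel']],round(q['score'],2)) for q in pinpoint(c,t)])
    for t in ['glue_stick','bottle']:
        print(t,[([round(x) for x in q['box']],round(q['score'],2)) for q in recognise(c,t)])
print(sense()['time'])
E
```

```text
pics
0.0 [ 230.74094759 -553.60136379  403.63578657] [-1.79894605e+02 -8.42567512e-03  2.26225525e+01] 85.57953638930275
side 458.8217080109755 458.8217080109755 281.9157735484311 208.54662353836318 [[-9.36148442e-01  1.67654440e-01 -3.09060000e-01  1.76395258e+02]
 [-3.51602302e-01 -4.49836889e-01  8.20988790e-01  9.93262206e+02]
 [-1.38417274e-03  8.77233585e-01  4.80061790e-01  6.63678718e+02]
 [ 0.00000000e+00  0.00000000e+00  0.00000000e+00  1.00000000e+00]] ['pixels', 'fx', 'fy', 'cx', 'cy', 'extrinsics']
paddle_a [([339, 181], 0.6)]
dispenser_a [([271, 278], 0.92), ([315, 208], 0.71)]
glue_mid [([304, 186], 0.68)]
bottle_mid [([298, 240], 0.73), ([257, 257], 0.71)]
battery_9v [([329, 249], 0.66)]
glue_stick [([297, 179, 14, 19], 0.66)]
bottle [([293, 224, 10, 27], 0.6), ([244, 248, 19, 21], 0.48), ([306, 179, 39, 18], 0.27)]
top 507.26876047465703 507.26876047465703 283.2835778463473 205.1848716992949 [[-6.01098416e-02  7.62449620e-01 -6.44249474e-01 -3.88534025e+02]
 [-9.98057807e-01 -3.53339470e-02  5.13042595e-02  1.12877503e+02]
 [ 1.63530364e-02  6.46082107e-01  7.63092713e-01  1.23594375e+03]
 [ 0.00000000e+00  0.00000000e+00  0.00000000e+00  1.00000000e+00]] ['pixels', 'fx', 'fy', 'cx', 'cy', 'extrinsics']
paddle_a [([229, 243], 0.81)]
dispenser_a [([233, 247], 0.76)]
glue_mid [([154, 273], 0.21)]
bottle_mid [([229, 224], 0.47)]
battery_9v [([228, 226], 0.25)]
glue_stick []
bottle []
0.8
```

View pics/side0.png

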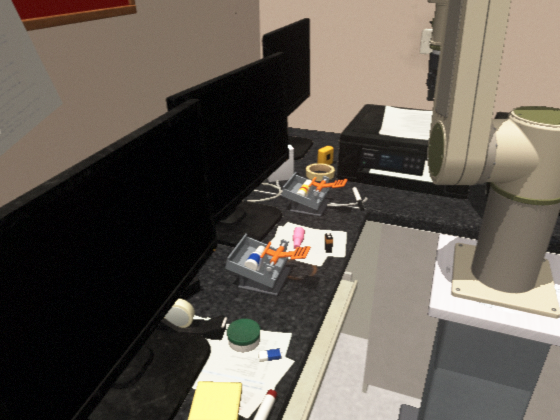

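View pics/top0.png

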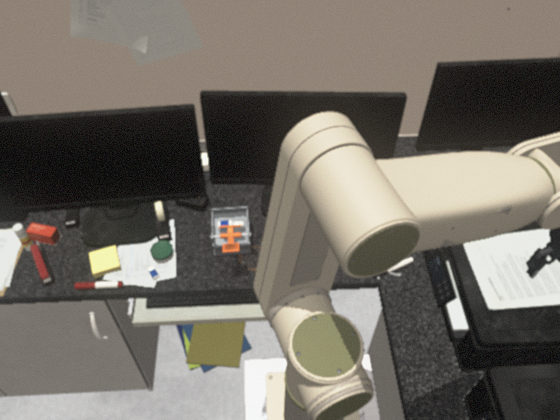

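```bash
python3 - <<'E'
import cv2
a=cv2.imread('pics/side0.png')[140:310,200:400];b=cv2.imread('pics/top0.png')[180:330,170:350]
cv2.imwrite('pics/side0c.png',cv2.resize(a,None,fx=3.5,fy=3.5,interpolation=cv2.INTER_CUBIC))
cv2.imwrite('pics/top0c.png',cv2.resize(b,None,fx=4,fy=4,interpolation=cv2.INTER_CUBIC))
E
```

```text
(no output)
```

View pics/side0c.png

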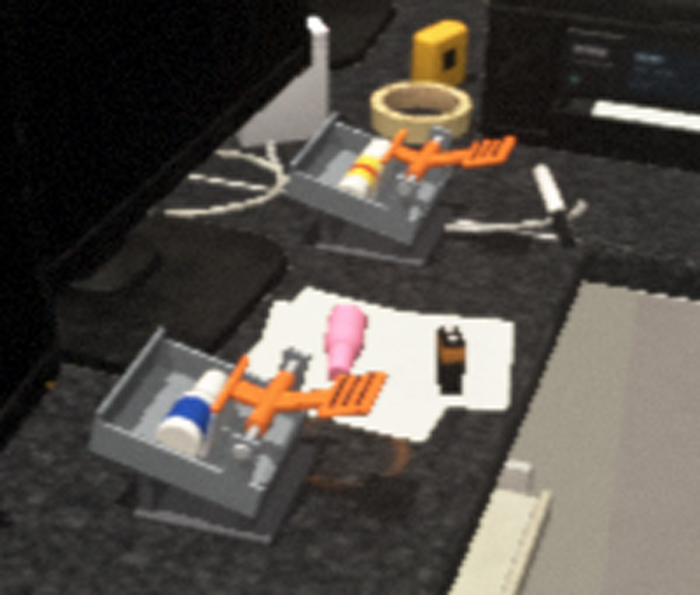

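View pics/top0c.png

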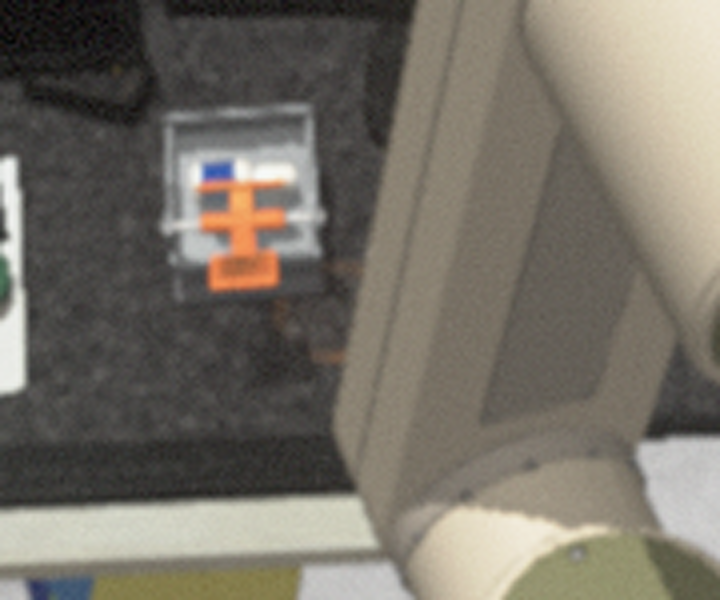

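```bash
cat > h.py <<'E'
import numpy as np
SIDE=(458.8217080109755,281.9157735484311,208.54662353836318,np.array([[-9.36148442e-01,1.67654440e-01,-3.09060000e-01,1.76395258e+02],[-3.51602302e-01,-4.49836889e-01,8.20988790e-01,9.93262206e+02],[-1.38417274e-03,8.77233585e-01,4.80061790e-01,6.63678718e+02]]))
TOP=(507.26876047465703,283.2835778463473,205.1848716992949,np.array([[-6.01098416e-02,7.62449620e-01,-6.44249474e-01,-3.88534025e+02],[-9.98057807e-01,-3.53339470e-02,5.13042595e-02,1.12877503e+02],[1.63530364e-02,6.46082107e-01,7.63092713e-01,1.23594375e+03]]))
def cam(d): return (d['fx'],d['cx'],d['cy'],np.array(d['extrinsics'])[:3])
def onz(c,p,z):
    f,cx,cy,E=c; r=E[:,:3]@np.array([(p[0]-cx)/f,-(p[1]-cy)/f,-1]); o=E[:,3]
    return o+r*(z-o[2])/r[2]
def proj(c,P):
    f,cx,cy,E=c; q=E[:,:3].T@(np.asarray(P,float)-E[:,3]); return np.array([cx+f*q[0]/-q[2],cy-f*q[1]/-q[2]])
def disp(x,y,yaw,p):
    c,s=np.cos(yaw),np.sin(yaw); return np.array([x+c*p[0]-s*p[1],y+s*p[0]+c*p[1],p[2]])
E
python3 - <<'E'
from h import *
print('paddle a side',onz(SIDE,(339,181),93)); print('disp',onz(SIDE,(315,208),0)); print('glue',onz(SIDE,(304,186),60))
print('paddle b side',onz(SIDE,(301,253.5),93),'top',onz(TOP,(230.5,247),93))
print('b disp',onz(SIDE,(271,278),0),onz(TOP,(233,247),0))
print('batt',onz(SIDE,(329,250),0),'pink',onz(SIDE,(298,237),15))
for p in [(292,165),(320,172),(325,156)]: print(p,onz(SIDE,p,40))
E
```

```text
paddle a side [ 446.88114942 -196.95475559   93.        ]
disp [ 511.28028179 -179.84432505    0.        ]
glue [ 552.45312917 -194.72256598   60.        ]
paddle b side [432.1579223 195.2732267  93.       ] top [432.50838711 190.36464737  93.        ]
b disp [507.74084143 186.94032618   0.        ] [498.95551073 189.24572934   0.        ]
batt [411.09634131  24.74509283   0.        ] pink [499.0239054   15.81262337  15.        ]
(292, 165) [ 654.79611712 -376.27709809   40.        ]
(320, 172) [ 548.3656455  -353.50611835   40.        ]
(325, 156) [ 571.16366735 -494.00612808   40.        ]
```

Candidates, in side-image pixels:
- Dispenser at (315,208): white cylinder with a yellow and red band at (304,186), paddle at (339,181). This is the glue stick, so it is the target.
- Dispenser at (271,278): blue-banded correction bottle at (257,257). Leave it alone.
- Pink bottle look-alike at (298,237). Leave it alone.

The close crop confirms the yellow and red band in the far (right-hand, y≈-197) dispenser. Next I move to hover near it.

Request:
arm_command([
  {"dx":25,"dy":-22,"wz":0.04,"jaw":1},
  {"dx":55,"dy":-50,"wz":0.08,"jaw":1},
  {"dx":85,"dy":-77,"wz":0.12,"jaw":1},
  {"dx":115,"dy":-104,"wz":0.16,"jaw":1},
  {"dx":145,"dy":-131,"wz":0.2,"jaw":1},
  {"dx":175,"dy":-158,"wz":0.24,"jaw":1},
  {"dx":205,"dy":-185,"wz":0.28,"jaw":1},
  {"dx":235,"dy":-212,"wz":0.32,"jaw":1},
  {"dx":262,"dy":-237,"wz":0.36,"jaw":1},
  {"dx":282,"dy":-255,"wz":0.38,"jaw":1},
  {"dx":292,"dy":-264,"wz":0.395,"jaw":1},
  {"dx":292,"dy":-264,"wz":0.395,"jaw":1},
], squeeze=20)

```text
invalid input
```

```bash
python3 - <<'E'
from bench import *
from h import *
import cv2,json
s=sense();print(s['time'],s['tool_pos'],s['tcp_rot'],s['finger_gap'],s['ft_force'])
d={}
for c in ['wrist','side','top']:
    d=snapshot(c);cv2.imwrite(f'pics/{c}1.png',d['pixels'][:,:,::-1])
    C=cam(d); np.save(f'{c}1.npy',np.array([*C[:3],*C[3].ravel()]))
    for t in ['paddle_a','dispenser_a']:
        for q in pinpoint(c,t): print(c,t,np.round(q['pixel'],1),round(q['score'],2),np.round(onz(C,q['pixel'],93 if t[0]=='p' else 0)))
E
```

```text
0.8 [ 230.80282484 -553.85386062  404.75218785] [1.79992850e+02 1.58883215e-03 2.26221527e+01] 85.38841014138737 [-0.1281979   0.49766279  1.28155243]
side paddle_a [339.9 181.3] 0.8 [ 444. -196.   93.]
side paddle_a [301.2 250.3] 0.55 [436. 183.  93.]
side dispenser_a [317.3 207.5] 0.62 [ 506. -185.    0.]
side dispenser_a [273.1 278. ] 0.62 [503. 185.   0.]
side dispenser_a [251.  268.8] 0.29 [567. 170.   0.]
top paddle_a [231.1 244.5] 0.63 [441. 189.  93.]
top dispenser_a [234.2 246.3] 0.58 [501. 186.   0.]
```

View pics/wrist1.png

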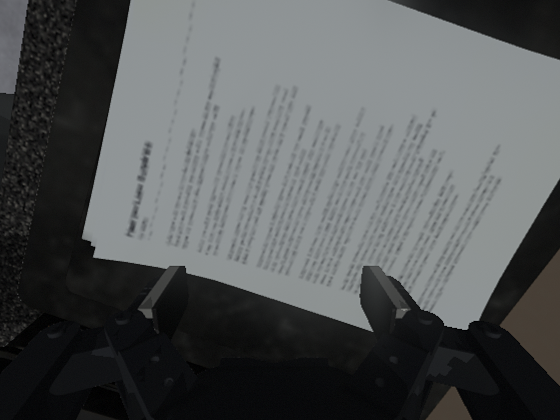

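View pics/top1.png

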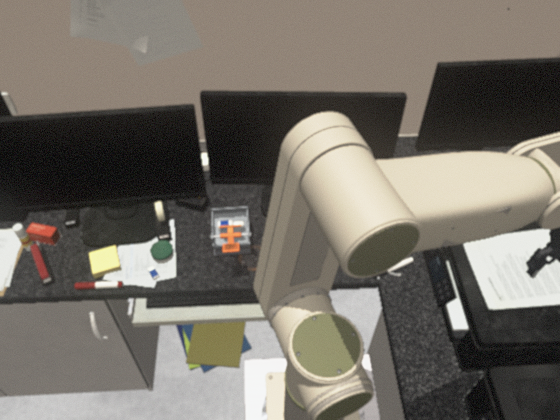

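View pics/side1.png

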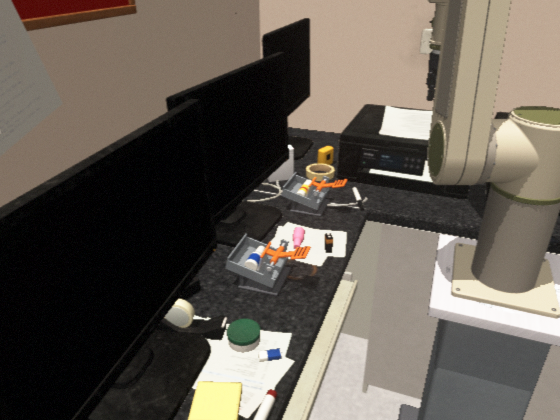

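The call was refused ("invalid input"), so nothing moved and the pictures show the same scene. I'll retry with every key given.

Request:
arm_command([
  {"jaw":1,"dx":25,"dy":-22,"dz":0,"wx":0,"wy":0,"wz":0.04},
  {"jaw":1,"dx":55,"dy":-50,"dz":0,"wx":0,"wy":0,"wz":0.08},
  {"jaw":1,"dx":85,"dy":-77,"dz":0,"wx":0,"wy":0,"wz":0.12},
  {"jaw":1,"dx":115,"dy":-104,"dz":0,"wx":0,"wy":0,"wz":0.16},
  {"jaw":1,"dx":145,"dy":-131,"dz":0,"wx":0,"wy":0,"wz":0.2},
  {"jaw":1,"dx":175,"dy":-158,"dz":0,"wx":0,"wy":0,"wz":0.24},
  {"jaw":1,"dx":205,"dy":-185,"dz":0,"wx":0,"wy":0,"wz":0.28},
  {"jaw":1,"dx":235,"dy":-212,"dz":0,"wx":0,"wy":0,"wz":0.32},
  {"jaw":1,"dx":262,"dy":-237,"dz":0,"wx":0,"wy":0,"wz":0.36},
  {"jaw":1,"dx":282,"dy":-255,"dz":0,"wx":0,"wy":0,"wz":0.38},
  {"jaw":1,"dx":292,"dy":-264,"dz":0,"wx":0,"wy":0,"wz":0.395},
  {"jaw":1,"dx":292,"dy":-264,"dz":0,"wx":0,"wy":0,"wz":0.395},
])

```text
time: 2.45
tool_pos: [399.4, -196.4, 404.9]
tcp_rot: [-180.0, -0.0, 0.1]
ft_force: [-0.4, -0.0, 1.0]
finger_gap: -0.2
```

```bash
python3 - <<'E'
from bench import *
from h import *
import cv2
for c in ['wrist','side']:
    d=snapshot(c);cv2.imwrite(f'pics/{c}2.png',d['pixels'][:,:,::-1])
    C=cam(d); np.save(f'{c}2.npy',np.array([*C[:3],*C[3].ravel()]))
    for t,z in [('paddle_a',93),('dispenser_a',0),('glue_mid',60)][:3 if c=='wrist' else 1]:
        for q in pinpoint(c,t): print(c,t,np.round(q['pixel'],1),round(q['score'],2),np.round(onz(C,q['pixel'],z)))
E
```

```text
wrist paddle_a [259.6 160. ] 0.95 [ 441. -183.   93.]
wrist dispenser_a [264.7  86.7] 0.64 [ 515. -186.    0.]
side paddle_a [299.2 248.5] 0.73 [442. 178.  93.]
side paddle_a [339.8 180.3] 0.52 [ 446. -202.   93.]
```

View pics/wrist2.png

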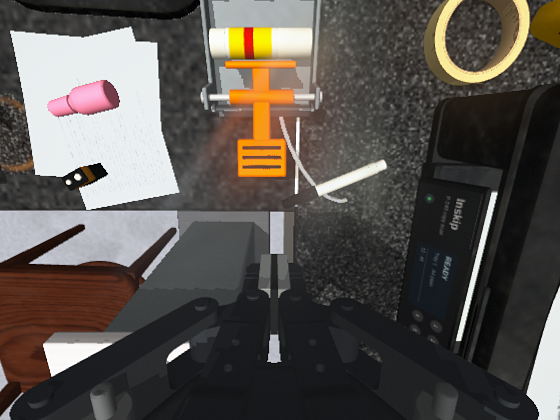

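View pics/side2.png

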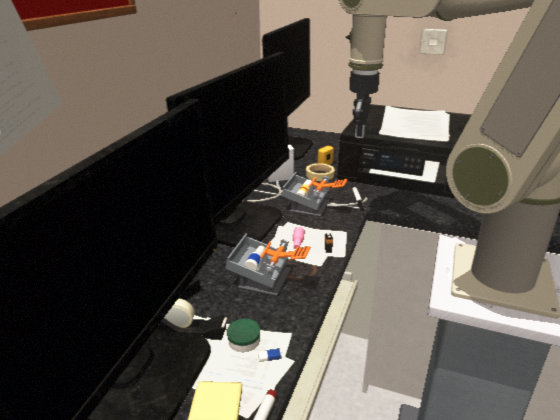

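```bash
python3 - <<'E'
from h import *
a=np.load('wrist2.npy');C=(*a[:3],a[3:].reshape(3,4))
print('paddle',onz(C,(262,158),93),'pin',onz(C,(209,97),72),onz(C,(316,97),72),'glue',onz(C,(261,43),62))
print('tip',proj(C,(399.4,-196.4,231.9)),C[3][:,3])
b=np.load('side2.npy');S=(*b[:3],b[3:].reshape(3,4))
for y in (-185,-188,-197): print(y,proj(S,(443,y,93)))
print('tip side',proj(S,(399.4,-196.4,231.9)))
E
```

```text
paddle [ 442.50726039 -185.70278896   93.        ] pin [ 497.57177947 -134.7690091    72.        ] [ 497.94880301 -236.96358914   72.        ] glue [ 545.88800249 -184.45926616   62.        ]
tip [273.10012918 269.13475126] [ 474.65459467 -196.29268703  374.82664157]
-185 [339.27741681 182.86035469]
-188 [339.53582324 182.44115944]
-197 [340.30531543 181.19286434]
tip side [358.86327927 137.58631274]
```

```bash
python3 - <<'E'
import cv2
a=cv2.imread('pics/wrist2.png')[0:300,180:350];cv2.imwrite('pics/w2c.png',cv2.resize(a,None,fx=2,fy=2,interpolation=cv2.INTER_CUBIC))
a=cv2.imread('pics/side2.png')[90:230,270:400];cv2.imwrite('pics/s2c.png',cv2.resize(a,None,fx=4,fy=4,interpolation=cv2.INTER_CUBIC))
E
```

```text
(no output)
```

View pics/w2c.png

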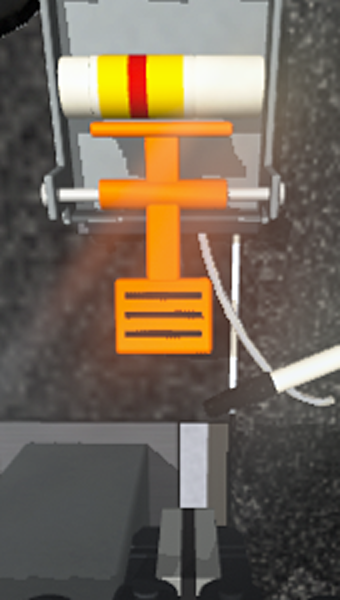

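View pics/s2c.png

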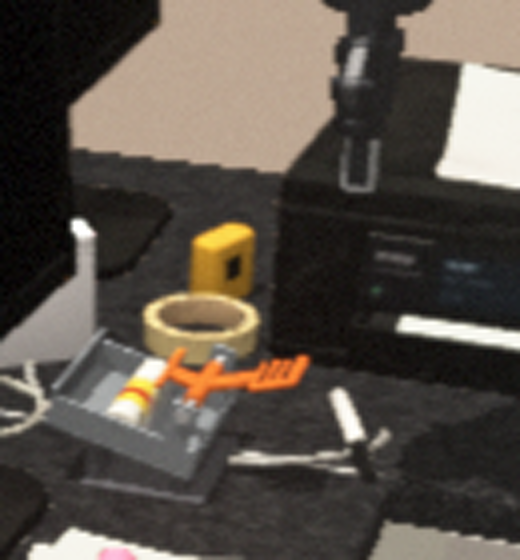

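The wrist picture shows the glue stick with its yellow and red band at (261,43), and the paddle at (262,158), which puts the paddle at about (442,-186). The side image agrees. Next I hover above the paddle.

Request:
arm_command([
  {"jaw":1,"dx":18,"dy":-5,"dz":10,"wx":0,"wy":0,"wz":0},
  {"jaw":1,"dx":36,"dy":-10,"dz":40,"wx":0,"wy":0,"wz":0},
  {"jaw":1,"dx":39,"dy":-10,"dz":75,"wx":0,"wy":0,"wz":0},
  {"jaw":1,"dx":39,"dy":-10,"dz":100,"wx":0,"wy":0,"wz":0},
  {"jaw":1,"dx":39,"dy":-10,"dz":115,"wx":0,"wy":0,"wz":0},
  {"jaw":1,"dx":39,"dy":-10,"dz":115,"wx":0,"wy":0,"wz":0},
])

```text
time: 3.35
tool_pos: [436.5, -187.9, 286.8]
tcp_rot: [-179.9, 0.3, -0.1]
ft_force: [0.1, 0.8, 0.9]
finger_gap: -0.0
```

```bash
python3 - <<'E'
from bench import *
from h import *
import cv2
for c in ['wrist','side']:
    d=snapshot(c);im=d['pixels'][:,:,::-1]
    if c=='side': im=cv2.resize(im[120:240,260:390],None,fx=4.5,fy=4.5,interpolation=cv2.INTER_CUBIC)
    cv2.imwrite(f'pics/{c}3.png',im)
    C=cam(d)
    if c=='wrist': print(proj(C,(441,-186,93)),proj(C,(438.4,-186.4,117)))
E
```

```text
[270.78232446 244.38201637] [271.06764709 267.2742229 ]
```

View pics/wrist3.png

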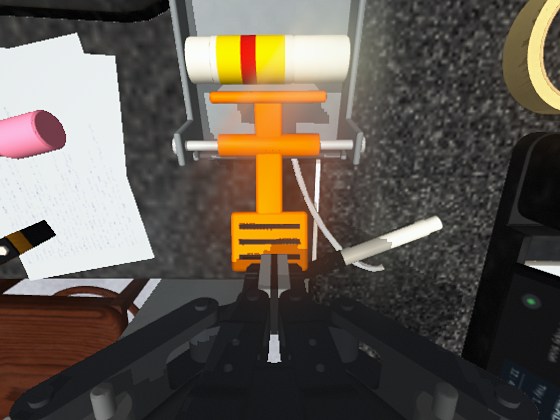

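View pics/side3.png

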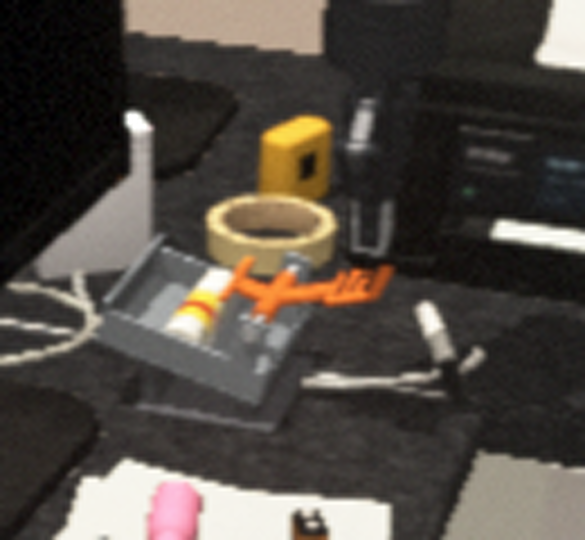

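The fingertip is centred over the paddle, about 2 mm off across it. Now I press down gradually.

Request:
arm_command([
  {"jaw":1,"dx":2,"dy":-1,"dz":10,"wx":0,"wy":0,"wz":0},
  {"jaw":1,"dx":3,"dy":-1,"dz":20,"wx":0,"wy":0,"wz":0},
  {"jaw":1,"dx":3,"dy":-1,"dz":28,"wx":0,"wy":0,"wz":0},
  {"jaw":1,"dx":3,"dy":-1,"dz":35,"wx":0,"wy":0,"wz":0},
  {"jaw":1,"dx":3,"dy":-1,"dz":41,"wx":0,"wy":0,"wz":0},
  {"jaw":1,"dx":3,"dy":-1,"dz":46,"wx":0,"wy":0,"wz":0},
  {"jaw":1,"dx":3,"dy":-1,"dz":46,"wx":0,"wy":0,"wz":0},
])

```text
time: 4.15
tool_pos: [440.6, -186.9, 243.0]
tcp_rot: [-180.0, 0.0, -0.0]
ft_force: [-2.3, -0.4, 2.1]
finger_gap: -0.1
```

```bash
python3 - <<'E'
from bench import *
import cv2
s=sense();print(s['tool_pos'],s['ft_force'])
d=snapshot('side');im=cv2.resize(d['pixels'][120:240,260:390,::-1],None,fx=4.5,fy=4.5,interpolation=cv2.INTER_CUBIC)
cv2.imwrite(f'pics/side4.png',im)
E
```

```text
[ 440.5629326  -186.86437179  243.01298029] [-2.33863268 -0.35721451  2.06098378]
```

View pics/side4.png

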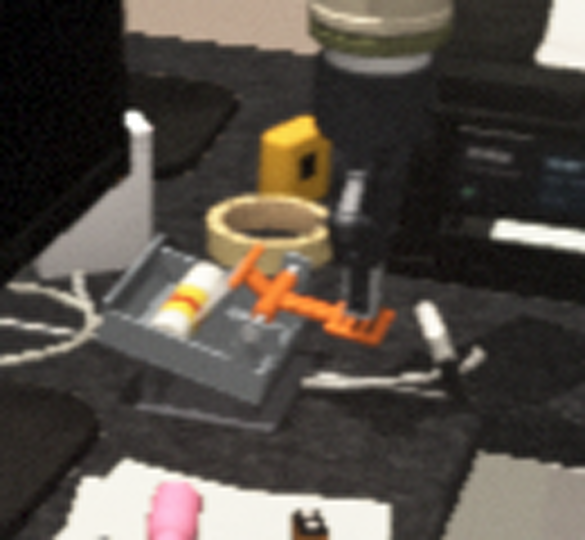

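The side picture shows the paddle half down with the fingertip on it and the glue stick still behind the gate. I keep pressing down to the stop.

Request:
arm_command([
  {"jaw":1,"dx":0,"dy":0,"dz":4,"wx":0,"wy":0,"wz":0},
  {"jaw":1,"dx":0,"dy":0,"dz":7,"wx":0,"wy":0,"wz":0},
  {"jaw":1,"dx":0,"dy":0,"dz":9,"wx":0,"wy":0,"wz":0},
  {"jaw":1,"dx":0,"dy":0,"dz":10,"wx":0,"wy":0,"wz":0},
  {"jaw":1,"dx":0,"dy":0,"dz":10,"wx":0,"wy":0,"wz":0},
])

```text
time: 4.7
tool_pos: [441.5, -186.9, 234.8]
tcp_rot: [180.0, -0.1, -0.0]
ft_force: [-0.9, 1.8, 9.3]
finger_gap: 0.2
```

```bash
python3 - <<'E'
from bench import *
import cv2
s=sense();print(s['tool_pos'],s['ft_force'])
d=snapshot('side');im=cv2.resize(d['pixels'][120:240,260:390,::-1],None,fx=4.5,fy=4.5,interpolation=cv2.INTER_CUBIC)
cv2.imwrite(f'pics/side5.png',im)
E
```

```text
[ 441.49630347 -186.8810145   234.78169194] [-0.85355205  1.79531877  9.33592477]
```

View pics/side5.png

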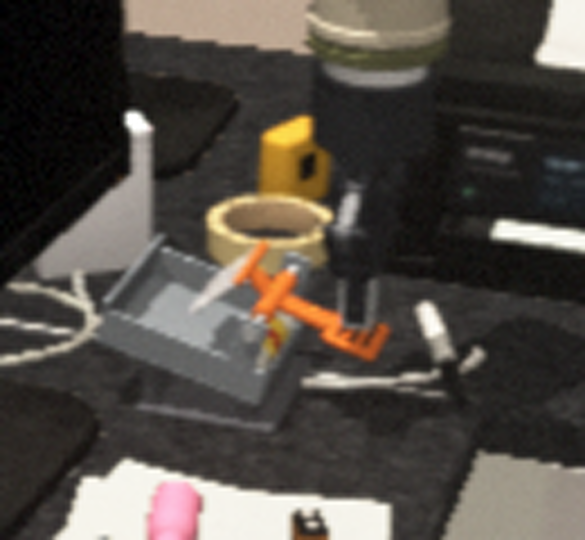

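The gate is up and the glue stick's band shows in the tray at about (275,340) in the crop. I hold for a second to let it settle and check.

Request:
arm_command([
  {"jaw":1,"dx":0,"dy":0,"dz":0,"wx":0,"wy":0,"wz":0},
  {"jaw":1,"dx":0,"dy":0,"dz":0,"wx":0,"wy":0,"wz":0},
  {"jaw":1,"dx":0,"dy":0,"dz":0,"wx":0,"wy":0,"wz":0},
  {"jaw":1,"dx":0,"dy":0,"dz":0,"wx":0,"wy":0,"wz":0},
  {"jaw":1,"dx":0,"dy":0,"dz":0,"wx":0,"wy":0,"wz":0},
  {"jaw":1,"dx":0,"dy":0,"dz":0,"wx":0,"wy":0,"wz":0},
  {"jaw":1,"dx":0,"dy":0,"dz":0,"wx":0,"wy":0,"wz":0},
  {"jaw":1,"dx":0,"dy":0,"dz":0,"wx":0,"wy":0,"wz":0},
  {"jaw":1,"dx":0,"dy":0,"dz":0,"wx":0,"wy":0,"wz":0},
  {"jaw":1,"dx":0,"dy":0,"dz":0,"wx":0,"wy":0,"wz":0},
])

```text
time: 5.75
tool_pos: [441.5, -186.9, 234.8]
tcp_rot: [180.0, -0.1, -0.0]
ft_force: [-2.4, 1.7, 9.2]
finger_gap: -0.3
```

```bash
python3 - <<'E'
from bench import *
import cv2
s=sense();print(s['tool_pos'],s['ft_force'])
d=snapshot('wrist');cv2.imwrite('pics/wrist6.png',d['pixels'][:,:,::-1])
d=snapshot('side');im=cv2.resize(d['pixels'][120:240,260:390,::-1],None,fx=4.5,fy=4.5,interpolation=cv2.INTER_CUBIC)
cv2.imwrite(f'pics/side6.png',im)
E
```

```text
[ 441.49000764 -186.85315086  234.78878743] [-2.36338141  1.69045867  9.19353222]
```

View pics/wrist6.png

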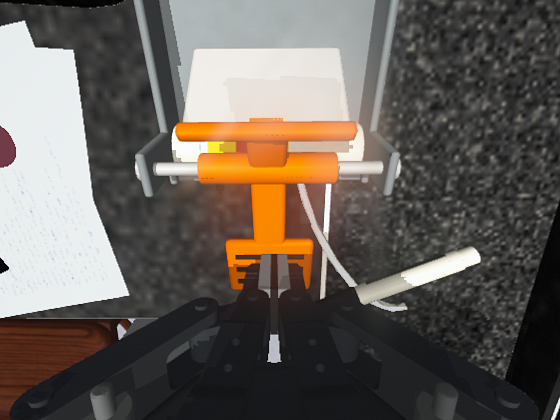

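View pics/side6.png

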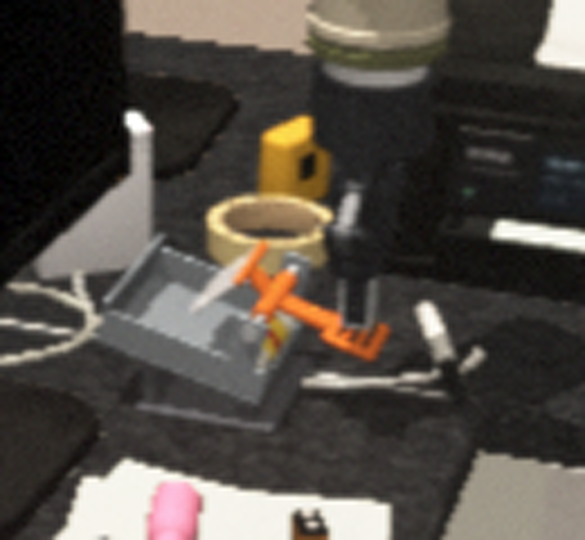

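The glue stick is settled in the tray, visible under the lever at about (265,145) in the wrist picture, and the gate is up. I release the paddle slowly and rise clear.

Request:
arm_command([
  {"jaw":1,"dx":0,"dy":0,"dz":-6,"wx":0,"wy":0,"wz":0},
  {"jaw":1,"dx":0,"dy":0,"dz":-12,"wx":0,"wy":0,"wz":0},
  {"jaw":1,"dx":0,"dy":0,"dz":-18,"wx":0,"wy":0,"wz":0},
  {"jaw":1,"dx":0,"dy":0,"dz":-24,"wx":0,"wy":0,"wz":0},
  {"jaw":1,"dx":0,"dy":0,"dz":-30,"wx":0,"wy":0,"wz":0},
  {"jaw":1,"dx":0,"dy":0,"dz":-36,"wx":0,"wy":0,"wz":0},
  {"jaw":1,"dx":0,"dy":0,"dz":-45,"wx":0,"wy":0,"wz":0},
  {"jaw":1,"dx":0,"dy":0,"dz":-70,"wx":0,"wy":0,"wz":0},
  {"jaw":1,"dx":-10,"dy":0,"dz":-100,"wx":0,"wy":0,"wz":0},
  {"jaw":1,"dx":-20,"dy":0,"dz":-130,"wx":0,"wy":0,"wz":0},
  {"jaw":1,"dx":-20,"dy":0,"dz":-140,"wx":0,"wy":0,"wz":0},
  {"jaw":1,"dx":-20,"dy":0,"dz":-140,"wx":0,"wy":0,"wz":0},
])

```text
time: 7.05
tool_pos: [421.1, -187.1, 375.3]
tcp_rot: [179.9, -0.2, -0.0]
ft_force: [0.4, -0.4, -0.6]
finger_gap: 0.1
```

```bash
python3 - <<'E'
from bench import *
import cv2
s=sense();print(s['time'],s['tool_pos'],s['ft_force'])
d=snapshot('wrist');cv2.imwrite('pics/wrist7.png',d['pixels'][:,:,::-1])
d=snapshot('side');im=cv2.resize(d['pixels'][140:300,210:400,::-1],None,fx=3.5,fy=3.5,interpolation=cv2.INTER_CUBIC)
cv2.imwrite(f'pics/side7.png',im)
E
```

```text
7.05 [ 421.1474345  -187.0872363   375.31080643] [ 0.35867371 -0.37908214 -0.56626486]
```

View pics/wrist7.png

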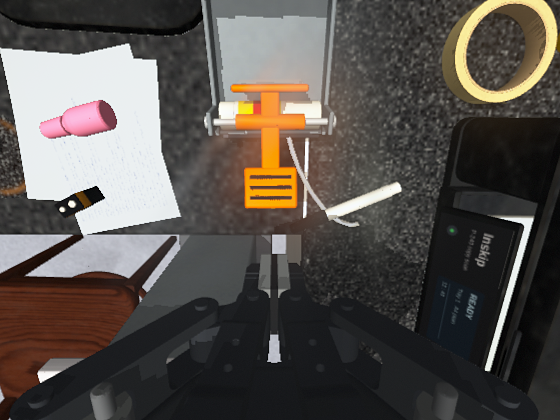

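View pics/side7.png

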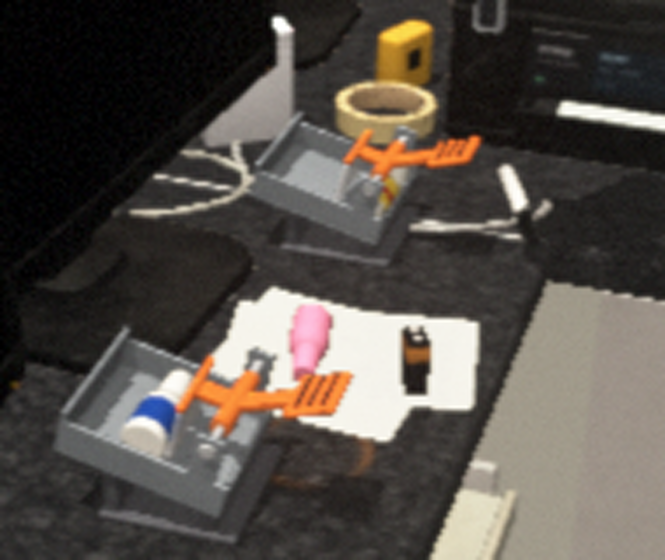

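The wrist picture shows the glue stick in front of the gate, at about (270,108), and the lever back at rest. In the side crop the bottle is still behind its gate and the battery hasn't moved.

```bash
python3 -c "
from bench import *
print(hand_in())"
```

```text
the job is handed in; nothing more can be done
None
```

The glue stick is in its catch tray with the gate shut again, and I handed the job in; `hand_in()` gives no verdict, so I don't know how it was scored.

**What I did:** The glue stick was in the right-hand dispenser, seen from the robot. I pressed that paddle with the closed fingertips to about 62 mm above the worktop, where the force read 9 N, close to its stop. The gate lifted and the stick rolled into the tray. I held the paddle for about another second, then let the lever up slowly and moved clear.

**Last checks:**
- **Glue stick:** pictures showed it in the tray, in front of the gate.
- **Lever and gate:** the lever was back at rest, with the tool force near zero.
- **Left alone:** the bottle was still behind its gate. The battery and the pink look-alike had not moved.
- **Not checked:** I did not locate the eraser or the carton for certain in the pictures. The arm did not go near anything else on the worktop.
- **Not measured:** lever angle had no direct reading, so "all the way down" rests on the force and on the gate lifting.

One arm command was refused at the start as invalid; nothing moved, and I sent it again with all the values filled in.

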